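Close the tool chest: break its folding lid stay, then lower the lid

TASK

Put the tool chest away: its lid is propped open by a locked folding stay. Press the yellow knee of the stay down and towards the hinge side to break the lock, then gently push the red lid down until it is fully shut and let go. Do not force the lid against the locked stay, do not slam it, and leave the other things on the bench where they are.

Things in the scene. Friction and masses are not known exactly. Their poses are not given: they have to be found in the camera images.
- chest_hinge (a point): Middle of the lid's hinge line, 125 mm above the bench on the left top edge (robot's view) of the fixed grey tool chest (220 mm deep, 280 mm wide along the hinge, 125 mm high, open top, 8 mm walls). Axes are the chest's: x from its front wall (robot's right) to its hinge wall (robot's left, and up to 0.65 rad back towards the robot), y along the hinge, z up. The chest's centre lies 110 mm from here along -x.
- lid_face (a point): Point on the red lid's outer face, mid-width, 165 mm from the hinge line. Axes turn with the lid: x to the hinge, z out of the outer face. Lid: plate 220 mm from hinge to free edge, 280 mm wide, 10 mm thick, about 0.45 kg; its underside plane holds the hinge line. It starts 75 degrees above shut, leaning a little over the chest, outer face looking to the robot's left, free edge 340 mm up.
- lid (a joint): Lid angle in rad: 0 as it stands open on the locked stay, growing as it closes, 1.309 = fully shut, flat on the chest's rim. The hinge is stiff: once the stay is broken the lid stays where it is left, and takes about 2 to 6 N near its free edge to push down.
- knee (a point): Centre of the folding stay's knee: a yellow roller, 24 mm diameter, 32 mm long along the chest's y, joining two flat steel links (94 mm between pins, 13 x 4 mm). It is at the chest's far end, 85 mm to its -y side, 178 mm above the bench at the start, over the open chest and 65 mm clear of the lid's edge. It travels on a circle of 94 mm radius about stay_foot, in the chest's x-z plane.
- stay_foot (a point): Lower pin of the stay, fixed inside the chest near its front wall at its far end, 110 mm above the bench; the lower link turns about it. From here the link rises at about 46 degrees, towards the hinge side, to the knee. The upper link is pinned to the lid's inner face, 110 mm from the hinge.
- stay_knee (a joint): Fold of the knee in rad: 0 = locked against a stop (bowed 14 degrees up and away from the hinge), 0.24 = straight, beyond that broken; about 2.55 with the lid shut. Pressing the roller down and towards the hinge side, at right angles to the line from stay_foot to knee, with some 5 to 10 N snaps it through straight; it then folds down into the chest.
- spray_can: Blue-banded steel spray can, 64 mm diameter, 190 mm high; origin at the centre of its underside. A bystander beside the chest: leave alone.
- glue_bottle: White glue bottle with a red cap, 60 mm diameter, 160 mm high; origin at the centre of its underside. A bystander beside the chest: leave alone.
- screw_carton: Yellow screw carton, 70 x 110 x 60 mm high; origin at the centre of its underside. A bystander beside the chest: leave alone.
- nail_carton: Green nail carton, 70 x 110 x 60 mm high; origin at the centre of its underside. A bystander beside the chest: leave alone.
- hammer: Hammer lying on the bench, 280 mm long; origin at the centre of its underside. A bystander beside the chest: leave alone.
- tape_measure: Yellow and black tape measure, 70 x 40 x 65 mm high; origin at the centre of its underside. A bystander beside the chest: leave alone.

How it is judged:
By the outcome, as a careful person would: the job done as asked, in the order asked, and still so for the second after the job is handed in, with the robot touching nothing.
It also fails if it takes over 53 s, if anything falls off the work surface, if the arm or the gripper's body presses on something with over 40 N, if the wrist force passes 120 N, or if a joint passes its speed limit or range.

ROBOT

A 7-joint arm with a two-finger parallel gripper is mounted at the origin on the work surface. World frame = base frame: x ahead of the robot, y to its left, z up, the work surface at z = 0. Lengths are in m, angles in rad, forces in N, time in s.
With the tool pointing down it reaches from about 0.425 to 0.875 m from the base axis. Payload 4.7 kg.
Tool frame: the origin (TCP) lies midway between the tips of the shut fingers; the grasp point (between the pads) lies manip.tcp_to_grasp behind it (manip.tcp_to_grasp is the distance from the TCP to the grasp point, in m); z points along the fingers, y is the line along which they close (so a half turn about z gives the same grasp; the last joint's range is limited). The gripper opens to 87 mm and grips with 3 to 60 N. Pads are 19 mm wide; open, the fingers measure 117 mm over their backs; the gripper's body (75 mm by 190 mm) begins 51 mm behind the grasp point.
Start: joints at [1.362, 0.321, -0.07, 1.45, 0.023, 1.371, -0.057], TCP at [0.144, -0.634, 0.192] pointing down, gripper open.
Joint ranges: [-2.86, 2.86], [-0.3, 2.09], [-1.38, 1.24], [0.06, 2.45], [-1.56, 4.7], [0.09, 2.05], [-2.69, 2.69]. Speed limits (rad/s): [2.57, 2.57, 3.14, 3.14, 3.14, 3.14, 3.14].

INTERFACE

Orientations are given as a unit quaternion [w, x, y, z].
In Python, from workcell import manip gives the robot as it stands.
- The arm moves only by the tool step_arm, never from a script. Its argument "deltas" is text: rows parted by semicolons, each of 4 numbers parted by spaces: the shift along the tool's x, y, z in m, then the turn about the tool's z in degrees. A call has 1 to 10 rows; each row is the pose to reach, as a shift and turn from the pose commanded when the call began, along the tool's axes at that moment; what a row does not reach only later rows make up. A row lasts 1/10 s, in which the tool goes at most 50 mm and 8.59 degrees, less where a joint would pass 70% of its speed; a pose out of reach is approached as far as the arm can. A call with a gripper value outside its range is refused whole. "grip" is the finger opening in m, from 0 to 0.087, set as the call begins (left out, the last holds). The fingers move at their own pace and stop on an object; the grip force is fixed at half the most. Time passes only in rows, so rows that repeat a pose let the fingers close. It gives the time, the measured TCP pose, the force, the opening and the grip force at its end, in the units of the state.
- manip.sense(): the state, without advancing time (a new reading comes with each control period).
- manip.camera(name): name is "scene" or "side" or "wrist"; returns (picture, depth): 420x560x3 uint8, red, green, blue; 420x560 float32, m along the optical axis (not along the pixel's ray), 0 where there is no reading.
- manip.camera_params(name): a dict with "K" (3x3 intrinsics, pixels), "k1" (the pictures are not rectified: a ray, as slopes to the right and down, at radius r is drawn at 1 + k1 r^2 times it, then the intrinsics apply), "xyz" and "orientation" of the camera in the world. Camera axes: x right, y down, z forward; pixel columns grow to the right and rows downward; lengths in m; the calibration is good to about 2 mm. A picture is of the moment at which its call begins: read the wrist's pose just before it. camera_params takes no time and is no camera call; for the wrist camera it gives the pose at the moment of the call.
- manip.finish_job(): hands the job in; it is judged then, once.
The state is a dict: "clock": time; "joints": joint angles; "qvel": joint speeds; "joint_efforts": joint torques, N m; "position": TCP position; "tool_rot": TCP orientation; "force": force on the tool from outside, world axes, zero at the start; "wrist_torque": the same for the moment, N m; "width": opening from 0.0 (shut) to 1.0 (fully open); "grasp_force": force on a finger pad.
Only numpy, scipy, OpenCV 4.12 (cv2) and the standard library are available. Lean on these libraries where they do the work, as an engineer would, in place of code of your own. Each camera call takes 0.05 s, during which the arm holds its last target. There are 200 camera calls.

## Working session

There is one attempt and no reset: what is moved stays moved. The work goes in short steps, Python scripts to look and compute and a tool call to move; the robot and the scene stay as the last step left them, time stands still between calls to the robot, and variables do not carry over. Pictures are saved under pics/ and viewed, at most 10 in all, crops included, and the job is handed in when it is done.

Besides the shell and the picture viewer there is one more tool, called after "Call:" by a JSON object that holds its "fn" and its "kwargs", one argument or row to a line. step_arm: Moves the arm, as the interface text tells. Its arguments: {"type":"object","properties":{"deltas":{"type":"string"},"grip":{"type":"number"}},"required":["deltas"]}

```bash
mkdir -p pics
cat > h.py <<'E'
import numpy as np,cv2
from scipy.spatial.transform import Rotation as R
from workcell import manip
def Rq(q): return R.from_quat([q[1],q[2],q[3],q[0]]).as_matrix()
def cloud(name):
    p=manip.camera_params(name); im,d=manip.camera(name)
    h,w=d.shape; u,v=np.meshgrid(np.arange(w),np.arange(h))
    K=np.array(p["K"],float); k=np.array([p["k1"],0,0,0],float)
    n=cv2.undistortPoints(np.stack([u,v],-1).reshape(-1,1,2).astype(np.float64),K,k).reshape(h,w,2)
    c=np.dstack([n*d[...,None],d])
    P=c@Rq(p["orientation"]).T+np.array(p["xyz"]); P[d==0]=np.nan
    return im,P
def save(n,im): cv2.imwrite(f"pics/{n}.png",cv2.cvtColor(im,cv2.COLOR_RGB2BGR))
E
python3 - <<'E'
from h import *
s=manip.sense(); print(s["position"],s["tool_rot"],s["force"],manip.tcp_to_grasp)
ims=[]
for n in("scene","side"):
    im,P=cloud(n); np.savez(f"{n}.npz",im=im,P=P); save(n,im)
    print(n,manip.camera_params(n)["xyz"])
E
```

```text
[ 0.1434497  -0.6333721   0.19066181] [-9.26043372e-04  9.93798473e-01  1.11192242e-01 -1.53013208e-04] [ 0.25937653  0.33795364 -0.14865278] 0.0187
scene [ 1.07247596 -0.24169306  1.09928055]
side [0.94562369 0.70152486 0.84652541]
```

View pics/scene.png

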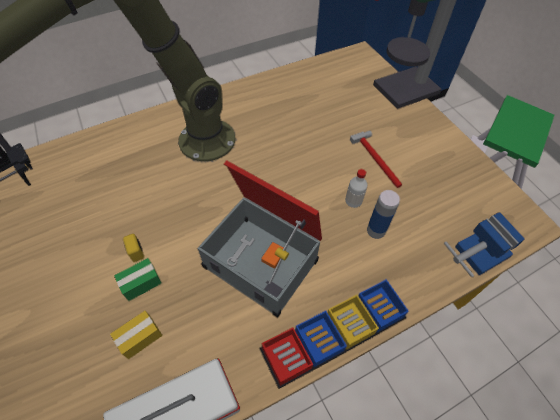

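View pics/side.png

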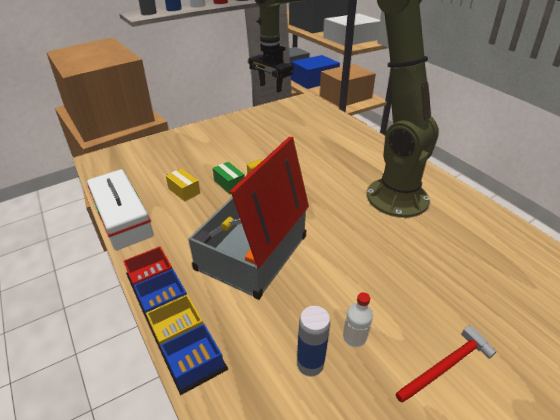

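The scene view shows the chest at about (260,255), the yellow knee at (281,254) and the red lid from (230,165) to (320,235). Next I'll fit the geometry.

Run:
```python
from h import *
for n in("scene","side"):
    z=np.load(n+".npz"); hsv=cv2.cvtColor(z["im"],cv2.COLOR_RGB2HSV); P=z["P"]; H,S,V=[hsv[...,i].astype(int) for i in range(3)]
    X,Y,Z=P[...,0],P[...,1],P[...,2]
    red=((H<6)|(H>174))&(S>180)&(V>60)&(Z>.14)
    L,lab,st,_=cv2.connectedComponentsWithStats(red.astype(np.uint8)); i=1+st[1:,4].argmax(); m=lab==i
    p=P[m]; c=p.mean(0); 
    for _ in range(3):
        c=p.mean(0); nn=np.linalg.svd(p-c,full_matrices=False)[2][2]; d=(p-c)@nn; p=p[abs(d)<.004]
    nn*=np.sign(nn[2]); hd=nn[:2]/np.linalg.norm(nn[:2])
    print(n,"lid",st[i],"n",nn,"elev",np.degrees(np.arccos(nn[2])),"yaw(chest x)",np.degrees(np.arctan2(hd[1],hd[0])),"c",c)
    y=np.array([-hd[1],hd[0]]); 
    print(" along y",np.percentile(p[:,:2]@y,[.2,99.8])," along x",np.percentile(p[:,:2]@hd,[.2,99.8])," z",np.percentile(p[:,2],[.2,99.8]))
    a=np.array([nn@c]); 
    zl=.125; xx=(nn@c-nn[2]*zl)/np.linalg.norm(nn[:2]); print(" plane at z=.125: x=",xx)
    yel=(H>18)&(H<34)&(S>170)&(V>90)&(Z>.15)&(Z<.22)
    for L_ in [cv2.connectedComponentsWithStats(yel.astype(np.uint8))]:
        for k in range(1,L_[0]):
            if L_[2][k,4]>15:
                q=P[L_[1]==k]; print(" yel",L_[2][k],np.median(q,0),q.min(0),q.max(0), "chest xy",np.median(q[:,:2],0)@hd,np.median(q[:,:2],0)@y)
    # grey chest rim
    rim=(S<60)&(abs(Z-.125)<.004)&(abs(X-c[0])<.35)&(abs(Y-c[1])<.35)
    q=P[rim][:,:2]; print(" rim x",np.percentile(q@hd,[1,5,50,95,99]),"y",np.percentile(q@y,[1,5,50,95,99]),len(q), cv2.minAreaRect(q.astype(np.float32)))
    # bystanders near: things above bench
    b=(Z>.03)&(X>0.2)&(X<1.)&(abs(Y)<.6)
    N=cv2.connectedComponentsWithStats(b.astype(np.uint8))
    for k in range(1,N[0]):
        if N[2][k,4]>150:
            q=P[N[1]==k]; print(" obj",np.round(np.percentile(q,1,axis=0),3),np.round(np.percentile(q,99,axis=0),3))
```

```text
scene lid [ 225  161   96   78 1446] n [-0.46289265  0.84890882  0.25511607] elev 75.21953718764793 yaw(chest x) 118.60273339620068 c [0.54781326 0.02248618 0.26645572]
 along y [-0.62386955 -0.3504648 ]  along x [-0.26573562 -0.20872619]  z [0.14093695 0.3453599 ]
 plane at z=.125: x= -0.20519210163424254
 yel [275 248  13  12  94] [ 0.65901077 -0.01604128  0.1877999 ] [ 0.64151595 -0.0290924   0.17554846] [ 0.67412052 -0.00166599  0.19349654] chest xy -0.3295742997519261 -0.5709056805723386
 rim x [-0.42618399 -0.42508406 -0.32129459 -0.20578731  0.0591509 ] y [-0.62395784 -0.6226511  -0.51064951 -0.34744873 -0.34545795] 938 ((0.5341329574584961, 0.0866890549659729), (0.31290847063064575, 0.5408670902252197), 17.943180084228516)
 obj [ 0.413 -0.197  0.031] [0.744 0.107 0.344]
 obj [0.485 0.319 0.031] [0.536 0.369 0.162]
 obj [0.616 0.317 0.033] [0.674 0.374 0.194]
 obj [0.817 0.459 0.03 ] [0.926 0.599 0.144]
 obj [ 0.33  -0.405  0.032] [ 0.399 -0.363  0.069]
 obj [ 0.437 -0.454  0.032] [ 0.512 -0.346  0.065]
 obj [ 0.815 -0.155  0.031] [0.926 0.248 0.067]
 obj [ 0.594 -0.508  0.032
[... 399 characters left out ...]
 14  88] [ 0.66086106 -0.00656253  0.18670883] [ 0.63855395 -0.02384964  0.17116127] [0.67242338 0.00515496 0.19171572] chest xy -0.32075754275354373 -0.5778364851066474
 rim x [-0.42170763 -0.4203752  -0.35876075  0.07308814  0.08151508] y [-0.62562863 -0.62466184 -0.61805947 -0.44443882 -0.41897718] 434 ((0.5640739798545837, 0.10470324754714966), (0.2934219241142273, 0.5389137864112854), 11.207202911376953)
 obj [ 0.396 -0.425  0.032] [0.743 0.118 0.343]
 obj [ 0.589 -0.503  0.031] [ 0.674 -0.39   0.064]
 obj [ 0.805 -0.559  0.033] [ 0.934 -0.266  0.131]
 obj [ 0.813 -0.152  0.031] [0.923 0.252 0.066]
 obj [0.486 0.329 0.032] [0.534 0.381 0.162]
 obj [0.615 0.326 0.032] [0.671 0.383 0.192]
```

Call:
{"fn": "step_arm", "kwargs": {
  "deltas": "0 0 -0.05 -8; 0.02 -0.01 -0.09 -16; 0.05 -0.03 -0.12 -24; 0.08 -0.06 -0.14 -32; 0.115 -0.088 -0.15 -40; 0.15 -0.115 -0.15 -48; 0.185 -0.142 -0.15 -56; 0.22 -0.169 -0.15 -64; 0.255 -0.196 -0.15 -72; 0.29 -0.223 -0.15 -80",
  "grip": 0
}}

```text
clock: 1.1
position: [0.3779, -0.3507, 0.3415]
tool_rot: [-0.0, 0.688, 0.726, -0.0]
force: [0.3, -0.4, -1.3]
width: 0.171
grasp_force: 0.0
```

Call:
{"fn": "step_arm", "kwargs": {
  "deltas": "0.033 0.03 0 -6; 0.066 0.06 0 -12; 0.1 0.09 0 -18; 0.135 0.122 0 -24; 0.17 0.155 0 -25.7; 0.205 0.188 0 -25.7; 0.24 0.22 0 -25.7; 0.275 0.252 0 -25.7; 0.306 0.281 0 -25.7; 0.326 0.299 0 -25.7"
}}

```text
clock: 2.1
position: [0.6611, -0.0087, 0.3404]
tool_rot: [-0.001, 0.51, 0.86, 0.0]
force: [-0.0, -0.3, -0.1]
width: 0.007
grasp_force: 0.0
```

```bash
cat > k.py <<'E'
from h import *
def fr(P): # chest frame relative to hinge
    t=np.radians(118.55); ex=np.array([np.cos(t),np.sin(t)]); ey=np.array([-ex[1],ex[0]])
    return np.stack([P[...,:2]@ex+.205,P[...,:2]@ey+.486,P[...,2]],-1)
E
python3 - <<'E'
from k import *
s=manip.sense(); print(s["position"],fr(s["position"]),s["tool_rot"])
im,P=cloud("wrist"); save("w1",im)
hsv=cv2.cvtColor(im,cv2.COLOR_RGB2HSV); H,S,V=[hsv[...,i].astype(int) for i in range(3)]; Z=P[...,2]
m=(H>18)&(H<34)&(S>170)&(V>90)&(Z>.15)&(Z<.22); C=fr(P)
q=C[m]; print(len(q),q.min(0),np.median(q,0),q.max(0))
E
```

```text
[ 0.6610883  -0.00870635  0.34041812] [-0.11859861 -0.09053923  0.34041812] [-1.14558586e-03  5.10060370e-01  8.60137728e-01  4.40985517e-04]
616 [-0.1280065  -0.09990204  0.18027374] [-0.11647332 -0.08550923  0.18715305] [-0.10690466 -0.07024401  0.1915164 ]
```

View pics/w1.png

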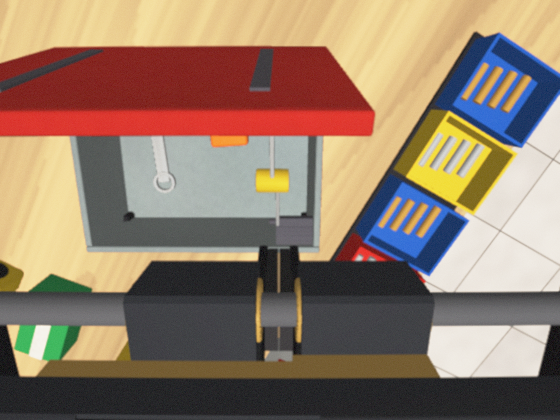

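The wrist view shows the yellow roller at (272,180) ahead of the gripper, with a free link above and below it. I'm descending over it now.

Call:
{"fn": "step_arm", "kwargs": {
  "deltas": "-0.004 -0.005 0.04 0; -0.006 -0.005 0.08 0; -0.006 -0.005 0.115 0; -0.006 -0.005 0.135 0; -0.006 -0.005 0.14 0; -0.006 -0.005 0.14 0"
}}

```text
clock: 2.75
position: [0.6581, -0.0204, 0.2011]
tool_rot: [-0.001, 0.512, 0.859, -0.0]
force: [1.3, -0.1, 0.5]
width: 0.012
grasp_force: 0.0
```

Call:
{"fn": "step_arm", "kwargs": {
  "deltas": "0 0 0.003 0; 0 0 0.006 0; 0 0 0.009 0; 0.002 0 0.012 0; 0.004 0 0.014 0; 0.006 0 0.016 0"
}}

```text
clock: 3.35
position: [0.6555, -0.0144, 0.1856]
tool_rot: [-0.0, 0.511, 0.859, -0.0]
force: [-0.0, 0.7, 0.5]
width: 0.005
grasp_force: 0.0
```

Call:
{"fn": "step_arm", "kwargs": {
  "deltas": "0.002 0 0.003 0; 0.004 0 0.006 0; 0.006 0 0.009 0; 0.008 0 0.012 0; 0.008 0 0.012 0"
}}

```text
clock: 3.85
position: [0.6514, -0.0073, 0.1731]
tool_rot: [-0.0, 0.511, 0.859, -0.0]
force: [-0.1, -0.6, -0.6]
width: 0.0
grasp_force: 0.0
```

Run:
```python
from k import *
s=manip.sense(); print(fr(s["position"]),s["force"])
for n in("side","scene"):
    im,P=cloud(n); save("b_"+n,im)
    hsv=cv2.cvtColor(im,cv2.COLOR_RGB2HSV); H,S,V=[hsv[...,i].astype(int) for i in range(3)]; C=fr(P)
    m=(H>18)&(H<34)&(S>170)&(V>60)&(abs(C[...,0]+.1)<.09)&(abs(C[...,1]+.085)<.03)&(C[...,2]>.05)
    q=C[m]; print(n,len(q), q.min(0) if len(q) else 0,np.median(q,0),q.max(0) if len(q) else 0)
a=cv2.imread("pics/b_side.png")[130:290,160:340]; b=cv2.imread("pics/b_scene.png")[140:320,180:360]
cv2.imwrite("pics/b.png",np.hstack([cv2.resize(a,(400,400)),cv2.resize(b,(400,400))]))
```

```text
[-0.11271304 -0.08272493  0.17314881] [-0.10778114 -0.64600212 -0.59655315]
side 81 [-0.12759085 -0.10125071  0.17073551] [-0.11493223 -0.09334427  0.18636512] [-0.10239245 -0.06807727  0.20725394]
scene 85 [-0.13230743 -0.09922171  0.17255254] [-0.12490584 -0.08689774  0.18799655] [-0.11205865 -0.0681543   0.20605457]
```

View pics/b.png

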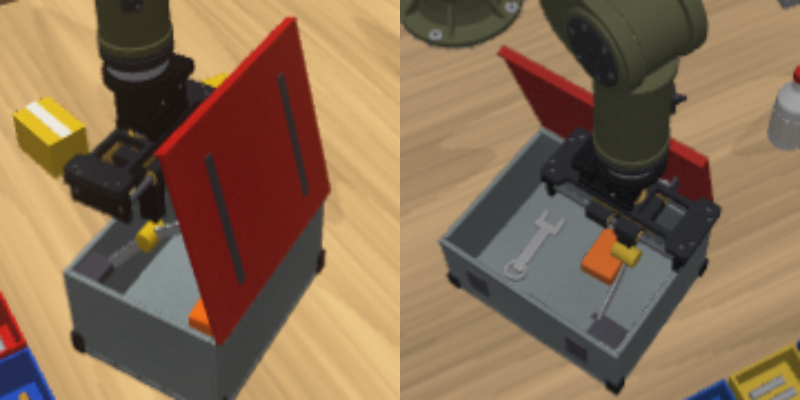

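The roller is unmoved, at about (148,237) in the left crop, and the fingertips appear next to it without contact. I'm checking where the fingers really are.

Run:
```python
from k import *
T=manip.sense(); print(fr(T["position"]))
for n in("side","scene"):
    im,P=cloud(n); C=fr(P); hsv=cv2.cvtColor(im,cv2.COLOR_RGB2HSV)
    m=(C[...,2]>.14)&(C[...,2]<.27)&(abs(C[...,0]+.11)<.06)&(abs(C[...,1]+.085)<.045)
    for z in np.arange(.15,.27,.01):
        q=C[m&(abs(C[...,2]-z)<.005)]
        if len(q): print(n,round(z,2),len(q),np.round(q.min(0)[:2],3),np.round(q.max(0)[:2],3))
    u=slice(200,270); 
    r=np.argwhere(m); y0,x0=r.min(0)-8; y1,x1=r.max(0)+8; c=im[y0:y1,x0:x1]; save("f_"+n,cv2.resize(c,(400,400),interpolation=cv2.INTER_CUBIC))
cv2.imwrite("pics/f.png",np.hstack([cv2.imread("pics/f_side.png"),cv2.imread("pics/f_scene.png")]))
```

```text
[-0.11328036 -0.08290009  0.17368045]
side 0.15 17 [-0.154 -0.092] [-0.137 -0.088]
side 0.16 8 [-0.143 -0.092] [-0.132 -0.089]
side 0.17 14 [-0.139 -0.1  ] [-0.107 -0.083]
side 0.18 43 [-0.129 -0.1  ] [-0.098 -0.066]
side 0.19 67 [-0.126 -0.101] [-0.082 -0.068]
side 0.2 25 [-0.121 -0.09 ] [-0.073 -0.082]
side 0.21 35 [-0.125 -0.092] [-0.073 -0.075]
side 0.22 35 [-0.124 -0.092] [-0.101 -0.073]
side 0.23 34 [-0.124 -0.094] [-0.101 -0.073]
side 0.24 28 [-0.118 -0.096] [-0.1   -0.071]
side 0.25 19 [-0.123 -0.097] [-0.1   -0.073]
side 0.26 2 [-0.118 -0.098] [-0.101 -0.097]
side 0.27 1 [-0.105 -0.11 ] [-0.105 -0.11 ]
scene 0.15 12 [-0.16  -0.091] [-0.14  -0.086]
scene 0.16 10 [-0.15 -0.09] [-0.135 -0.087]
scene 0.17 13 [-0.141 -0.099] [-0.115 -0.083]
scene 0.18 37 [-0.134 -0.1  ] [-0.108 -0.069]
scene 0.19 60 [-0.131 -0.099] [-0.113 -0.067]
scene 0.2 1 [-0.124 -0.078] [-0.124 -0.078]
scene 0.21 12 [-0.126 -0.091] [-0.123 -0.073]
scene 0.22 3 [-0.126 -0.088] [-0.125 -0.073]
scene 0.26 1 [-0.124 -0.072] [-0.124 -0.072]
scene 0.27 1 [-0.124 -0.075] [-0.124 -0.075]
```

View pics/f.png

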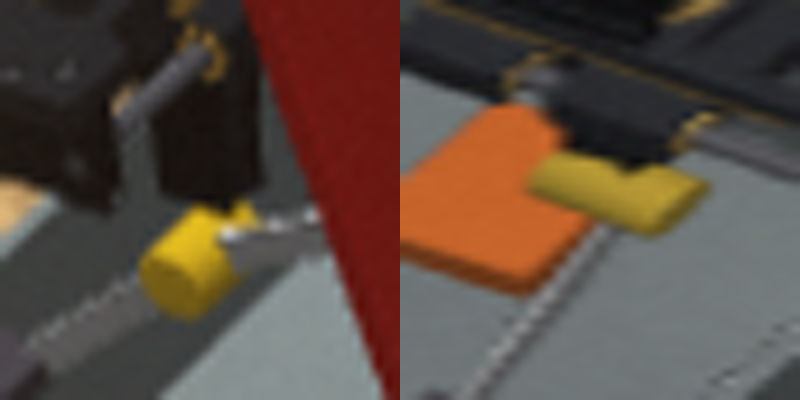

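Call:
{"fn": "step_arm", "kwargs": {
  "deltas": "-0.004 0 0.002 0; -0.007 0 0.004 0; -0.007 0 0.006 0; -0.007 0 0.006 0"
}}

```text
clock: 4.45
position: [0.655, -0.0142, 0.1671]
tool_rot: [-0.0, 0.512, 0.859, -0.0]
force: [-0.2, 0.8, -0.2]
width: 0.003
grasp_force: 0.0
```

```bash
cat > chk.py <<'E'
from k import *
def chk(tag):
    s=manip.sense(); print(fr(s["position"]),"F",np.round(s["force"],1),s["clock"])
    for n in("side","scene"):
        im,P=cloud(n); C=fr(P); hsv=cv2.cvtColor(im,cv2.COLOR_RGB2HSV); H,S,V=[hsv[...,i].astype(int) for i in range(3)]
        m=(H>18)&(H<34)&(S>170)&(V>60)&(abs(C[...,0]+.1)<.09)&(abs(C[...,1]+.085)<.03)&(C[...,2]>.03)
        q=C[m]; 
        if len(q): print(n,"knee",len(q),np.round(np.median(q,0),4))
        m=((H<6)|(H>174))&(S>170)&(V>50)&(C[...,2]>.13)&(C[...,0]<.05)&(C[...,0]>-.24)&(abs(C[...,1])<.15)
        q=C[m]; print(n,"lid edge: x",np.round(np.percentile(q[:,0],1),3),"zmax",np.round(np.percentile(q[:,2],99.),3))
        save(tag+"_"+n,im)
E
python3 -c "
from chk import *; chk('c1')
im,P=cloud('wrist'); save('c1_w',im); C=fr(P); m=(abs(C[...,0]+.115)<.03)&(abs(C[...,1]+.083)<.03)&(C[...,2]<.25)&(im.max(-1)<70)
q=C[m];print(len(q),q.min(0),np.percentile(q,5,axis=0),q.max(0))
hsv=cv2.cvtColor(im,cv2.COLOR_RGB2HSV); H,S,V=[hsv[...,i].astype(int) for i in range(3)]
m=(H>18)&(H<34)&(S>170)&(V>60)&(C[...,2]>.12)&(C[...,2]<.22);q=C[m];print('kn',len(q), np.median(q,0) if len(q) else 0)
"
```

```text
[-0.12049201 -0.08255224  0.16711795] F [-0.2  0.8 -0.2] 4.45
side knee 85 [-0.114  -0.0938  0.1868]
side lid edge: x -0.056 zmax 0.344
scene knee 52 [-0.128  -0.0916  0.1852]
scene lid edge: x -0.061 zmax 0.345
31 [-0.12233245 -0.08932404  0.20886126] [-0.11856579 -0.08880827  0.21597051] [-0.10880949 -0.07802721  0.23440201]
kn 0 0
```

View pics/c1_w.png

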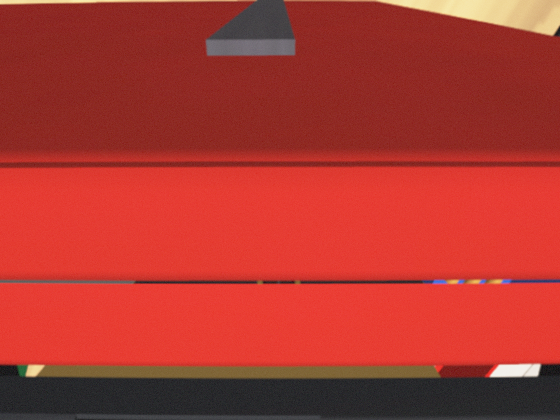

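The wrist view is filled by the red lid's edge, in bands at rows 165–280 and 285–365. The knee hasn't moved, so I'll look at the tip from the fixed cameras.

```bash
python3 -c "
import cv2,numpy as np
a=cv2.imread('pics/c1_side.png')[150:250,180:280]; b=cv2.imread('pics/c1_scene.png')[200:300,230:330]
cv2.imwrite('pics/c1.png',np.hstack([cv2.resize(x,(400,400),interpolation=cv2.INTER_CUBIC) for x in (a,b)]))"
```

```text
(no output)
```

View pics/c1.png

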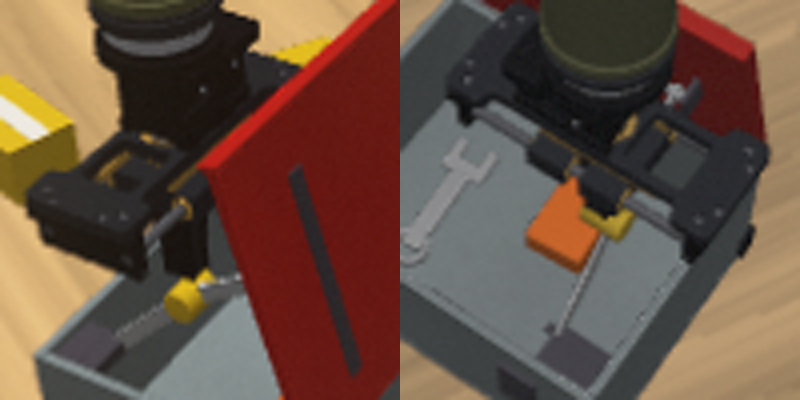

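Call:
{"fn": "step_arm", "kwargs": {
  "deltas": "0 0 0.003 0; 0 0 0.006 0; 0 0 0.009 0; 0 0 0.012 0; 0 0 0.012 0"
}}

```text
clock: 5.1
position: [0.6546, -0.012, 0.1561]
tool_rot: [-0.001, 0.511, 0.86, 0.0]
force: [-1.1, 1.8, 2.9]
width: 0.001
grasp_force: 1.2
```

```bash
python3 -c "
from chk import *; chk('c2')
from k import *
for n in('side','scene'):
    im,P=cloud(n);C=fr(P);m=(im.max(-1)<75)&(abs(C[...,0]+.12)<.02)&(abs(C[...,1]+.083)<.03)&(C[...,2]>.13)&(C[...,2]<.25)
    q=C[m]; q=q[q[:,2].argsort()][:6]; print(n,m.sum(),np.round(q,3).tolist())
"
```

```text
[-0.11840052 -0.08328745  0.15613673] F [-1.1  1.8  2.9] 5.1
side knee 67 [-0.1111 -0.0971  0.1807]
side lid edge: x -0.055 zmax 0.344
scene knee 22 [-0.1253 -0.096   0.1812]
scene lid edge: x -0.06 zmax 0.346
side 135 [[-0.138, -0.089, 0.144], [-0.13, -0.09, 0.152], [-0.104, -0.088, 0.169], [-0.102, -0.094, 0.171], [-0.129, -0.09, 0.187], [-0.126, -0.089, 0.188]]
scene 12 [[-0.13, -0.079, 0.187], [-0.131, -0.09, 0.188], [-0.132, -0.074, 0.19], [-0.131, -0.087, 0.192], [-0.131, -0.083, 0.194], [-0.132, -0.077, 0.194]]
```

Call:
{"fn": "step_arm", "kwargs": {
  "deltas": "0.001 0 0.003 0; 0.002 0 0.006 0; 0.003 0 0.009 0; 0.004 0 0.012 0; 0.005 0 0.014 0; 0.005 0 0.014 0"
}}

```text
clock: 5.9
position: [0.6529, -0.0098, 0.1413]
tool_rot: [0.0, 0.512, 0.859, -0.0]
force: [0.2, 1.5, 0.8]
width: 0.0
grasp_force: 0.4
```

```bash
python3 -c "
from chk import *; chk('c3')"
```

```text
[-0.11569747 -0.08285177  0.14134262] F [0.2 1.5 0.8] 5.9
side knee 77 [-0.1015 -0.0934  0.1676]
side lid edge: x -0.057 zmax 0.343
scene knee 7 [-0.1145 -0.0958  0.1662]
scene lid edge: x -0.061 zmax 0.345
```

Call:
{"fn": "step_arm", "kwargs": {
  "deltas": "0.001 0 0.004 0; 0.002 0 0.008 0; 0.003 0 0.012 0; 0.003 0 0.016 0; 0.003 0 0.018 0; 0.003 0 0.018 0"
}}

```text
clock: 6.6
position: [0.6517, -0.0072, 0.1234]
tool_rot: [0.0, 0.512, 0.859, -0.0]
force: [1.2, -0.0, 3.7]
width: 0.003
grasp_force: 1.2
```

```bash
python3 -c "
from chk import *; chk('c4')"
```

```text
[-0.11282927 -0.08299983  0.12343758] F [ 1.2 -0.   3.7] 6.6
side knee 78 [-0.0929 -0.0939  0.152 ]
side lid edge: x -0.072 zmax 0.339
scene knee 2 [-0.0963 -0.0983  0.1513]
scene lid edge: x -0.077 zmax 0.341
```

The stay is broken: the knee is folding and the lid has begun to move. I'm backing out away from the lid, up, and then over to the outer side.

Call:
{"fn": "step_arm", "kwargs": {
  "deltas": "-0.02 0 -0.006 0; -0.045 0 -0.03 0; -0.05 0 -0.075 0; -0.05 0 -0.12 0; -0.05 0 -0.165 0; -0.05 0 -0.21 0; -0.05 0 -0.255 0; -0.05 0 -0.29 0; -0.05 0 -0.3 0; -0.05 0 -0.3 0"
}}

```text
clock: 7.7
position: [0.6759, -0.0503, 0.4251]
tool_rot: [0.001, 0.511, 0.859, 0.001]
force: [-0.4, 0.0, 0.2]
width: 0.01
grasp_force: 0.0
```

Call:
{"fn": "step_arm", "kwargs": {
  "deltas": "0.03 -0.01 0 0; 0.07 -0.03 0 0; 0.11 -0.05 0 0; 0.15 -0.07 0 0; 0.19 -0.083 0 0; 0.225 -0.083 0 0; 0.25 -0.083 0 0; 0.25 -0.083 0 0"
}}

```text
clock: 8.5
position: [0.4805, 0.1333, 0.4228]
tool_rot: [-0.0, 0.509, 0.861, -0.001]
force: [0.3, 0.1, 0.4]
width: 0.003
grasp_force: 0.0
```

```bash
python3 -c "
from chk import *; chk('d1')
im,P=cloud('side');C=fr(P);m=(im.max(-1)<75)&(abs(C[...,0]-.09)<.05)&(abs(C[...,1])<.03)&(C[...,2]>.3)&(C[...,2]<.55)
q=C[m]; q=q[q[:,2].argsort()][:8]; print(m.sum(),np.round(q,3).tolist())
a=cv2.imread('pics/d1_side.png');b=cv2.imread('pics/d1_scene.png');cv2.imwrite('pics/d1.png',np.hstack([cv2.resize(a,(400,300)),cv2.resize(b,(400,300))]))
"
```

```text
[9.24314714e-02 2.24092436e-04 4.22785355e-01] F [0.3 0.1 0.4] 8.5
side knee 74 [-0.0925 -0.0937  0.1505]
side lid edge: x -0.071 zmax 0.339
scene knee 79 [-0.1016 -0.0858  0.1547]
scene lid edge: x -0.077 zmax 0.341
413 [[0.083, -0.006, 0.454], [0.092, -0.007, 0.455], [0.08, -0.005, 0.455], [0.085, -0.007, 0.455], [0.096, 0.009, 0.455], [0.096, 0.004, 0.456], [0.095, -0.007, 0.456], [0.079, -0.007, 0.456]]
```

View pics/d1.png

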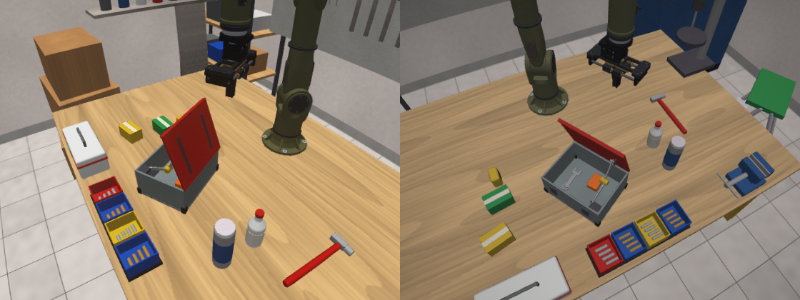

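The fingertips measure 31 mm above the TCP reading. The lid is at about 72° and the bystanders haven't moved. I'm approaching the outer face.

Call:
{"fn": "step_arm", "kwargs": {
  "deltas": "-0.01 0 0.04 0; -0.02 0 0.08 0; -0.04 0 0.115 0; -0.06 0 0.135 0; -0.08 0 0.135 0; -0.1 0 0.135 0; -0.112 0 0.135 0; -0.118 0 0.135 0; -0.123 0 0.135 0; -0.126 0 0.135 0"
}}

```text
clock: 9.65
position: [0.5435, 0.0191, 0.2894]
tool_rot: [0.0, 0.511, 0.859, 0.0]
force: [1.0, -0.3, 0.0]
width: 0.008
grasp_force: 0.0
```

Call:
{"fn": "step_arm", "kwargs": {
  "deltas": "-0.003 0 0 0; -0.006 0 0.001 0; -0.009 0 0.002 0; -0.012 0 0.003 0; -0.015 0 0.004 0; -0.018 0 0.005 0; -0.021 0 0.006 0; -0.024 0 0.007 0; -0.026 0 0.008 0"
}}

```text
clock: 10.55
position: [0.5559, -0.0043, 0.2806]
tool_rot: [0.0, 0.512, 0.859, 0.0]
force: [-0.8, 1.8, 3.4]
width: 0.007
grasp_force: 1.7
```

```bash
python3 -c "
from chk import *; chk('e1')"
```

```text
[-6.44928609e-02 -2.32178652e-04  2.80571392e-01] F [-0.8  1.8  3.4] 10.55
side knee 68 [-0.0881 -0.095   0.1397]
side lid edge: x -0.087 zmax 0.331
scene knee 67 [-0.098  -0.086   0.1415]
scene lid edge: x -0.099 zmax 0.333
```

Call:
{"fn": "step_arm", "kwargs": {
  "deltas": "-0.007 0 0.004 0; -0.014 0 0.008 0; -0.020 0 0.011 0; -0.026 0 0.015 0; -0.032 0 0.018 0; -0.038 0 0.022 0; -0.044 0 0.027 0; -0.050 0 0.032 0; -0.056 0 0.037 0; -0.061 0 0.042 0"
}}

```text
clock: 11.65
position: [0.5849, -0.0587, 0.2382]
tool_rot: [0.0, 0.512, 0.859, -0.0]
force: [0.4, 1.5, 3.0]
width: 0.003
grasp_force: 1.3
```

Call:
{"fn": "step_arm", "kwargs": {
  "deltas": "-0.005 0 0.004 0; -0.009 0 0.009 0; -0.014 0 0.014 0; -0.019 0 0.019 0; -0.023 0 0.025 0; -0.027 0 0.031 0; -0.031 0 0.036 0; -0.035 0 0.042 0; -0.038 0 0.048 0; -0.041 0 0.054 0"
}}

```text
clock: 12.65
position: [0.6042, -0.0941, 0.1841]
tool_rot: [-0.0, 0.512, 0.859, -0.0]
force: [-0.0, 2.4, -0.0]
width: 0.007
grasp_force: 0.8
```

```bash
python3 -c "
from chk import *; chk('e2')"
```

```text
[-0.16636804  0.00025654  0.18407698] F [-0.   2.4 -0. ] 12.65
side knee 16 [-0.0925 -0.0847  0.0747]
side lid edge: x -0.195 zmax 0.223
scene lid edge: x -0.205 zmax 0.225
```

Call:
{"fn": "step_arm", "kwargs": {
  "deltas": "-0.003 0 0.006 0; -0.006 0 0.012 0; -0.009 0 0.018 0; -0.011 0 0.024 0; -0.013 0 0.03 0; -0.015 0 0.036 0; -0.016 0 0.042 0; -0.018 0 0.047 0; -0.019 0 0.052 0; -0.02 0 0.057 0"
}}

```text
clock: 13.75
position: [0.6137, -0.1114, 0.1273]
tool_rot: [-0.0, 0.512, 0.859, -0.0]
force: [-0.2, 0.7, 1.0]
width: 0.007
grasp_force: 0.6
```

Call:
{"fn": "step_arm", "kwargs": {
  "deltas": "0 0 0.003 0; 0 0 0.006 0; 0 0 0.009 0; 0 0 0.012 0; 0 0 0.014 0; 0 0 0.016 0; 0 0 0.018 0; 0 0 0.018 0"
}}

```text
clock: 14.55
position: [0.6134, -0.1112, 0.1093]
tool_rot: [-0.0, 0.512, 0.859, -0.0]
force: [-0.7, 0.9, -0.2]
width: 0.002
grasp_force: 0.0
```

```bash
python3 -c "
from chk import *; chk('e3')"
```

```text
[-0.18585937  0.00034593  0.10931318] F [-0.7  0.9 -0.2] 14.55
side lid edge: x -0.217 zmax 0.142
scene lid edge: x -0.224 zmax 0.144
```

Call:
{"fn": "step_arm", "kwargs": {
  "deltas": "0 0 0.001 0; 0 0 0.002 0; 0 0 0.003 0; 0 0 0.004 0; 0 0 0.005 0; 0 0 0.005 0"
}}

```text
clock: 15.25
position: [0.6137, -0.1113, 0.1047]
tool_rot: [0.0, 0.511, 0.859, 0.0]
force: [-0.6, -0.3, 1.0]
width: 0.002
grasp_force: 0.6
```

Call:
{"fn": "step_arm", "kwargs": {
  "deltas": "0 0 0.001 0; 0 0 0.002 0; 0 0 0.002 0"
}}

```text
clock: 15.55
position: [0.6138, -0.1114, 0.1046]
tool_rot: [0.0, 0.512, 0.859, -0.0]
force: [-5.0, 0.3, 10.2]
width: 0.005
grasp_force: 5.2
```

```bash
python3 -c "
from chk import *; chk('e4')"
```

```text
[-1.86178922e-01  1.08670932e-04  1.04617192e-01] F [-5.   0.3 10.2] 15.55
side lid edge: x -0.217 zmax 0.138
scene lid edge: x -0.224 zmax 0.14
```

The force rose to 10 N with no further travel, so the lid is on the rim. I'm lifting off and checking the lid plane.

Call:
{"fn": "step_arm", "kwargs": {
  "deltas": "0 0 -0.005 0; 0 0 -0.02 0; 0 0 -0.06 0; 0 0 -0.1 0; 0 0 -0.14 0; 0.04 0 -0.17 0; 0.085 0 -0.18 0; 0.13 0 -0.18 0; 0.17 0 -0.18 0; 0.17 0 -0.18 0"
}}

```text
clock: 16.65
position: [0.5306, 0.0454, 0.2847]
tool_rot: [0.001, 0.507, 0.862, 0.001]
force: [0.5, 0.1, -0.5]
width: 0.011
grasp_force: 0.0
```

```bash
python3 -c "
from chk import *; print(manip.sense()['force'],fr(manip.sense()['position']))
for n in('side','scene'):
    im,P=cloud(n);C=fr(P);hsv=cv2.cvtColor(im,cv2.COLOR_RGB2HSV);H,S,V=[hsv[...,i].astype(int) for i in range(3)]
    m=((H<6)|(H>174))&(S>170)&(V>50)&(C[...,2]>.11)&(C[...,2]<.2)&(abs(C[...,0]+.11)<.09)&(abs(C[...,1])<.12)
    q=C[m]; k,r,*_=np.linalg.lstsq(np.c_[q[:,:2],np.ones(len(q))],q[:,2],rcond=None); print(n,len(q),'slope deg',np.degrees(k[:2]),'z hinge',k[2])
    save('z_'+n,im)
a=cv2.imread('pics/z_side.png');b=cv2.imread('pics/z_scene.png');cv2.imwrite('pics/z.png',np.hstack([cv2.resize(a,(400,300)),cv2.resize(b,(400,300))]))
"
```

```text
[ 0.54610278  0.13420576 -0.52590351] [-0.00870435 -0.00177346  0.28474193]
side 3234 slope deg [0.05127048 0.0784295 ] z hinge 0.13484087735343142
scene 4188 slope deg [ 0.03679178 -0.02563345] z hinge 0.13536414190701637
```

View pics/z.png

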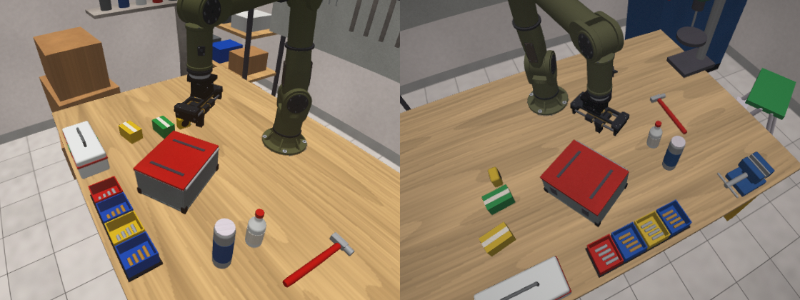

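The lid is flat on the rim (slope under 0.1°, top at 135 mm). Nothing else has moved and the arm is clear.

```bash
python3 -c "
from workcell import manip; print(manip.finish_job())"
```

```text
the job is handed in; nothing more can be done
None
```

The stay was unlocked first, then the lid was pushed gently shut and measured flat on the rim (within 0.1°); the bystanders look unmoved, the arm is clear, and the job is handed in at about 17 s.

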